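# Hand over the food colours in reverse order

## Task

Move the four food-colour jars from the wooden rack into the black rack, one upright in each pocket, in reverse order: the jar that stands leftmost in the wooden rack (seen from the robot) ends rightmost in the black one, the second from the left ends second from the right, and so on, because the decorator works through the black rack from the other end. Do not tip any jar over on the way, let go of them all, and leave the timer, bowl, fig and ring mould where they are.

Things in the scene. Friction and masses are not known exactly. Their poses are not given: they have to be found in the camera images.
- wood_rack: Light wooden rack, 269 x 71 mm plus a label ledge on the robot's side; the jars start in it, one to a pocket. Four 61 mm square pockets in a row along its y axis, centres at x = 0, y = 99, 33, -33, -99 mm (+y: left seen from the robot); pocket floor 6 mm, wall tops 18 mm above the work surface, walls 5 mm. Fixed. Origin: centre of the pockets' underside; z up, x away from the robot.
- black_rack: Black plastic rack, 269 x 71 mm, empty at the start. Four 61 mm square pockets in a row along its y axis, centres at x = 0, y = 99, 33, -33, -99 mm (+y: left seen from the robot); pocket floor 6 mm, wall tops 18 mm above the work surface, walls 5 mm. Fixed. Origin: centre of the pockets' underside; z up, x away from the robot.
- jar_red_center (a point): Small upright round white food-colour jar with a red cap and band; straight body 40 mm in diameter up to 53 mm, then a 38 mm cap up to 72 mm; about 0.12 kg. The point is its centre, 36 mm above its underside (42 mm above the work surface when it stands in a pocket); z is the jar's axis, up. Loose.
- jar_yellow_center (a point): Small upright round white food-colour jar with a yellow cap and band; straight body 40 mm in diameter up to 53 mm, then a 38 mm cap up to 72 mm; about 0.12 kg. The point is its centre, 36 mm above its underside (42 mm above the work surface when it stands in a pocket); z is the jar's axis, up. Loose.
- jar_green_center (a point): Small upright round white food-colour jar with a green cap and band; straight body 40 mm in diameter up to 53 mm, then a 38 mm cap up to 72 mm; about 0.12 kg. The point is its centre, 36 mm above its underside (42 mm above the work surface when it stands in a pocket); z is the jar's axis, up. Loose.
- jar_blue_center (a point): Small upright round white food-colour jar with a blue cap and band; straight body 40 mm in diameter up to 53 mm, then a 38 mm cap up to 72 mm; about 0.12 kg. The point is its centre, 36 mm above its underside (42 mm above the work surface when it stands in a pocket); z is the jar's axis, up. Loose.
- tag_red: Flat red label, 13 x 40 x 3 mm, fixed on the wooden rack's ledge in front of the pocket in which the red-capped jar stands at the start (44.5 mm from the pocket's centre, towards the robot). It stays there, so it still shows where that jar came from. Origin: centre of its underside.
- tag_yellow: Flat yellow label, 13 x 40 x 3 mm, fixed on the wooden rack's ledge in front of the pocket in which the yellow-capped jar stands at the start (44.5 mm from the pocket's centre, towards the robot). It stays there, so it still shows where that jar came from. Origin: centre of its underside.
- tag_green: Flat green label, 13 x 40 x 3 mm, fixed on the wooden rack's ledge in front of the pocket in which the green-capped jar stands at the start (44.5 mm from the pocket's centre, towards the robot). It stays there, so it still shows where that jar came from. Origin: centre of its underside.
- tag_blue: Flat blue label, 13 x 40 x 3 mm, fixed on the wooden rack's ledge in front of the pocket in which the blue-capped jar stands at the start (44.5 mm from the pocket's centre, towards the robot). It stays there, so it still shows where that jar came from. Origin: centre of its underside.
- timer: Bystander, to be left alone: white kitchen dial timer, 64 mm wide, 44 mm high. Loose. Origin: centre of its underside.
- bowl: Bystander, to be left alone: small steel bowl, 110 mm wide, 42 mm high. Loose. Origin: centre of its underside.
- fig: Bystander, to be left alone: dark purple fig, 56 x 48 x 43 mm. Loose. Origin: centre of its underside.
- ring_mould: Bystander, to be left alone: steel ring mould, 69 mm wide, 45 mm high. Loose. Origin: centre of its underside.
There are look-alikes about, which are no part of the job. Leave any orange look-alike of the part that bears jar_yellow_center alone.

How it is judged:
At the end, for the whole second after the job is handed in: Each jar stands upright (within 0.1 rad) on the floor of its own pocket of the black rack (centre within 15 mm of the pocket's centre along and across the row, height within 5 mm), the order being the reverse of that in which they stood in the wooden rack, as its labels show; all jars at rest (((y of tag_red in the frame of wood_rack between 0.079 and 0.119 m and y of jar_red_center in the frame of black_rack between -0.114 and -0.084 m) or (y of tag_red in the frame of wood_rack between 0.013 and 0.053 m and y of jar_red_center in the frame of black_rack between -0.048 and -0.018 m) or (y of tag_red in the frame of wood_rack between -0.053 and -0.013 m and y of jar_red_center in the frame of black_rack between 0.018 and 0.048 m) or (y of tag_red in the frame of wood_rack between -0.119 and -0.079 m and y of jar_red_center in the frame of black_rack between 0.084 and 0.114 m)) and x of jar_red_center in the frame of black_rack between -0.015 and 0.015 m and z of jar_red_center in the frame of black_rack between 0.037 and 0.047 m and angle between each of jar_red_center, jar_yellow_center, jar_green_center, jar_blue_center's own z axis and vertical below 0.1 rad and linear speed of each of jar_red, jar_yellow, jar_green, jar_blue below 0.02 m/s and ((y of tag_yellow in the frame of wood_rack between 0.079 and 0.119 m and y of jar_yellow_center in the frame of black_rack between -0.114 and -0.084 m) or (y of tag_yellow in the frame of wood_rack between 0.013 and 0.053 m and y of jar_yellow_center in the frame of black_rack between -0.048 and -0.018 m) or (y of tag_yellow in the frame of wood_rack between -0.053 and -0.013 m and y of jar_yellow_center in the frame of black_rack between 0.018 and 0.048 m) or (y of tag_yellow in the frame of wood_rack between -0.119 and -0.079 m and y of jar_yellow_center in the frame of black_rack between 0.084 and 0.114 m)) and x of jar_yellow_center in the frame of black_rack between -0.015 and 0.015 m and z of jar_yellow_center in the frame of black_rack between 0.037 and 0.047 m and ((y of tag_green in the frame of wood_rack between 0.079 and 0.119 m and y of jar_green_center in the frame of black_rack between -0.114 and -0.084 m) or (y of tag_green in the frame of wood_rack between 0.013 and 0.053 m and y of jar_green_center in the frame of black_rack between -0.048 and -0.018 m) or (y of tag_green in the frame of wood_rack between -0.053 and -0.013 m and y of jar_green_center in the frame of black_rack between 0.018 and 0.048 m) or (y of tag_green in the frame of wood_rack between -0.119 and -0.079 m and y of jar_green_center in the frame of black_rack between 0.084 and 0.114 m)) and x of jar_green_center in the frame of black_rack between -0.015 and 0.015 m and z of jar_green_center in the frame of black_rack between 0.037 and 0.047 m and ((y of tag_blue in the frame of wood_rack between 0.079 and 0.119 m and y of jar_blue_center in the frame of black_rack between -0.114 and -0.084 m) or (y of tag_blue in the frame of wood_rack between 0.013 and 0.053 m and y of jar_blue_center in the frame of black_rack between -0.048 and -0.018 m) or (y of tag_blue in the frame of wood_rack between -0.053 and -0.013 m and y of jar_blue_center in the frame of black_rack between 0.018 and 0.048 m) or (y of tag_blue in the frame of wood_rack between -0.119 and -0.079 m and y of jar_blue_center in the frame of black_rack between 0.084 and 0.114 m)) and x of jar_blue_center in the frame of black_rack between -0.015 and 0.015 m and z of jar_blue_center in the frame of black_rack between 0.037 and 0.047 m); the robot touches nothing.
It fails at once if a jar is tipped over (angle between any of jar_red_center, jar_yellow_center, jar_green_center, jar_blue_center's own z axis and vertical above 0.7 rad).
It fails at once if the timer, bowl, fig or ring mould is shifted by more than 20 mm (distance of any of timer, bowl, fig, ring_mould from where it was at the start of the episode above 0.02 m).
It also fails if it takes over 102 s, if anything falls off the work surface, if the arm or the gripper's body presses on something with over 40 N, if the wrist force passes 120 N, or if a joint passes its speed limit or range.

## Robot

A 6-joint arm with a two-finger parallel gripper is mounted at the origin on a cart in front of the work surface, level with it; the furniture and walls round the work are solid. World frame = base frame: x ahead of the robot, y to its left, z up, the work surface at z = 0. Lengths are in m, angles in rad, forces in N, time in s.
With the tool pointing down it reaches from about 0.375 to 0.975 m from the base axis. Payload 3.8 kg.
Tool frame: the origin (TCP) lies at the very end of the fingers, on their centre line; the grasp point (between the pads) lies 19 mm behind it; x points along the fingers, y is the direction in which the jaws open and shut, and the axes are right-handed (so a half turn about x gives the same grasp; the last joint's range is limited). The gripper opens to 85 mm and grips with 20 to 120 N. Pads are 22 mm wide; open, the fingers measure 114 mm over their backs; the gripper's body (76 mm by 85 mm) begins 54 mm behind the grasp point. The pads swing forward as they close: fully open they stand 13 mm farther back than shut.
Start: joints at [-1.218, 0.264, 1.604, -0, 1.274, -0.037], TCP at [0.256, -0.624, 0.231] pointing down, gripper open.
Joint ranges: [-2.63, 2.63], [-0.94, 2.18], [0.31, 2.57], [-1.31, 4.45], [0, 2.66], [-2.55, 2.55]. Speed limits (rad/s): [2.57, 2.57, 3.14, 3.14, 3.14, 3.14].

## Interface

Orientations are given as a rotation vector (axis times angle).
In Python, from workcell import ctrl, cams gives the robot as it stands.
- The arm moves only by the shell command python3 -m jog 'ROWS' [OPENING] [FORCE]. ROWS is JSON, one flat list of numbers, 6 for each row, row after row: the shift along the tool's x, y, z in m, then the turn, a rotation vector about the tool's x, y, z in degrees. In form: [x, y, z, rx, ry, rz, x, y, z, rx, ry, rz, ...]. A call has 1 to 12 rows; each row is the pose to reach, as a shift and turn from the pose commanded when the call began, along the tool's axes at that moment; what a row does not reach only later rows make up. A row lasts 1/8 s, in which the tool goes at most 62.5 mm and 10.7 degrees, less where a joint would pass 70% of its speed; a pose out of reach is approached as far as the arm can. A call with a gripper value outside its range is refused whole. OPENING is the opening, from -1 (shut) to 1 (fully open), so that 0 is half open, set as the call begins (- or left out, the last holds). The fingers move at their own pace and stop on an object; FORCE is the grip in N (left out, the last holds). Time passes only in rows, so rows that repeat a pose let the fingers close. It gives the time, the measured TCP pose, the force and the opening at its end, in the units of the state.
- ctrl.observe(): the state, without advancing time (a new reading comes with each control period).
- cams.read_camera(name): name is "side" or "top"; returns a dict with "pixels" (480x640x3 uint8, red, green, blue), "fx", "fy", "cx", "cy" (pixels), "R" (3x3) and "t" (3): a world point X has camera coordinates R X + t. Camera axes: x right, y down, z forward; pixel columns grow to the right and rows downward; lengths in m; the calibration is good to about 2 mm. A picture is of the moment at which its call begins. There is no depth.
- ctrl.sign_off(): hands the job in, once; it reports no verdict.
The state is a dict: "clock": time; "qpos": joint angles; "joint_velocities": joint speeds; "tau": joint torques, N m; "ee_pos": TCP position; "tool_rot": TCP orientation; "wrist_force": force on the tool from outside, world axes, zero at the start; "ft_torque": the same for the moment, N m; "opening": finger opening in m.
Only numpy, scipy, OpenCV 4.12 (cv2) and the standard library are available. Lean on these libraries where they do the work, as an engineer would, in place of code of your own. Each camera call takes 0.05 s, during which the arm holds its last target. There are 200 camera calls.

## Working session

There is one attempt and no reset: what is moved stays moved. The work goes in short steps, Python scripts to look and compute and a shell command to move; the robot and the scene stay as the last step left them, time stands still between calls to the robot, and variables do not carry over. Pictures are saved under pics/ and viewed, about 12 in all and at most 16, crops included, and the job is handed in when it is done.

```bash
mkdir -p pics; ls
python3 - <<'E'
from workcell import ctrl,cams
import cv2,numpy as np
s=ctrl.observe();print(s)
for n in("top","side"):
    c=cams.read_camera(n);cv2.imwrite(f"pics/{n}0.png",c["pixels"][:,:,::-1]);print(n,c["fx"],c["cx"],c["cy"],np.round(c["R"],3).tolist(),c["t"], -np.array(c["R"]).T@c["t"])
E
```

```text
pics
{'clock': 0.0, 'qpos': array([-1.21787829e+00,  2.64779303e-01,  1.60540322e+00, -1.44776119e-05,
        1.27366258e+00, -3.68986495e-02]), 'joint_velocities': array([-0.00336245, -0.00071841,  0.00072295,  0.00156242,  0.00068682,
        0.00073886]), 'tau': array([ 1.52395474e-03, -5.15103328e+01, -3.67310214e+01, -1.03475790e-05,
        1.26638927e-02, -4.22573908e-05]), 'ee_pos': array([ 0.25625363, -0.62367386,  0.22992861]), 'tool_rot': array([ 2.00819823,  0.39880123, -2.00895184]), 'wrist_force': array([ 0.74776583, -1.03356597, -0.4588374 ]), 'ft_torque': array([ 0.03319331, -0.0306793 ,  0.0051199 ]), 'opening': 0.08542789845529009}
top 483.8399879326018 315.93505115959744 235.15827834733062 [[0.002, -1.0, 0.007], [-0.995, -0.003, -0.099], [0.099, -0.007, -0.995]] [-0.00247227  0.55581923  1.12072759] [0.44215474 0.00662828 1.17022506]
side 501.55912463676947 319.7323003902478 240.07976629759162 [[-0.845, -0.535, -0.022], [-0.237, 0.41, -0.881], [0.48, -0.738, -0.474]] [0.45943822 0.18067203 1.1027695 ] [-0.0986425   0.98596162  0.69135791]
```

View pics/top0.png

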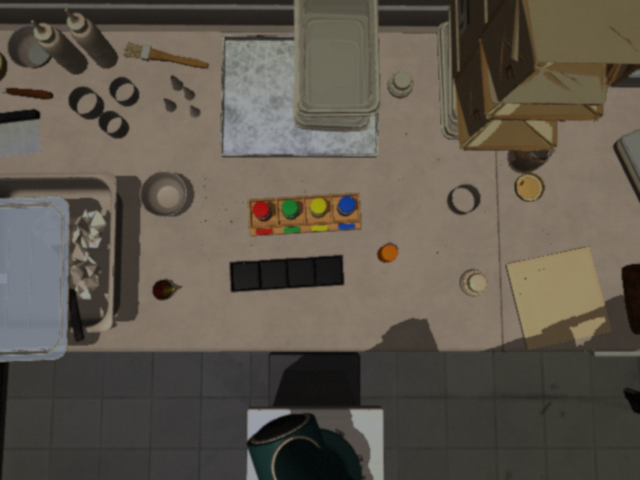

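View pics/side0.png

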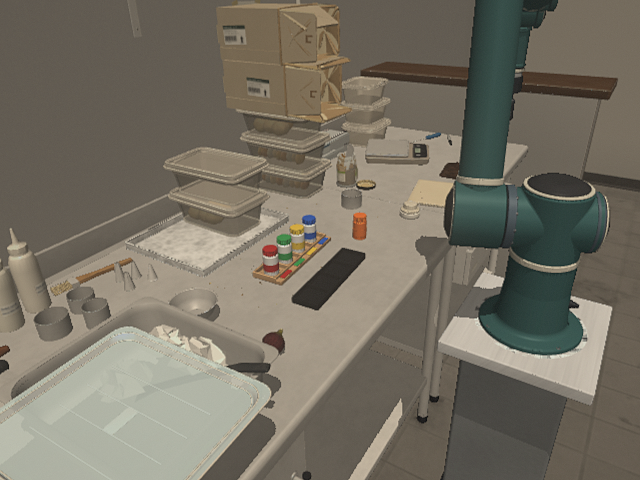

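The top view shows the wooden rack at about (305,213). Its jars, left to right, are red (262,210), green (291,208), yellow (319,206) and blue (347,204), and the tags match. The empty black rack is at (287,273), with the orange decoy at (388,252). Targets in the black rack: red y=-99, green -33, yellow +33, blue +99.

```bash
cat > h.py <<'E'
import numpy as np,cv2,json
from scipy.spatial.transform import Rotation as Ro
from workcell import ctrl,cams
def ray(c,uv,z):
    R=np.array(c["R"]);o=-R.T@c["t"];d=R.T@[(uv[0]-c["cx"])/c["fx"],(uv[1]-c["cy"])/c["fy"],1]
    return o+d*(z-o[2])/d[2]
def blob(m,box):
    k=np.zeros_like(m);x0,y0,x1,y1=box;k[y0:y1,x0:x1]=m[y0:y1,x0:x1]
    n,_,st,ce=cv2.connectedComponentsWithStats(k);i=1+np.argmax(st[1:,4]);return ce[i],st[i],k
def hsv(c):return cv2.cvtColor(c["pixels"],cv2.COLOR_RGB2HSV)
RNG=dict(red=((0,150,70),(8,255,255)),green=((45,100,50),(85,255,255)),yellow=((22,150,90),(34,255,255)),blue=((100,130,60),(125,255,255)))
def to(p,yaw):
    """shift (tool axes) and turn (deg) from measured pose to TCP p, tool down, jaws along world x turned by yaw"""
    s=ctrl.observe();R=Ro.from_rotvec(s["tool_rot"])
    y=np.array([np.cos(yaw),np.sin(yaw),0]);x=np.array([0,0,-1.]);T=[Ro.from_matrix(np.c_[x,g*y,np.cross(x,g*y)]) for g in(1,-1)]
    t=[(R.inv()*t).as_rotvec(degrees=True) for t in T]
    return np.round(R.inv().apply(np.array(p)-s["ee_pos"]),4),[np.round(a,1) for a in t]
E
cat > m.py <<'E'
from h import *
c=cams.read_camera("top");H=hsv(c)
J={}
for k,(a,b) in RNG.items():
    m=cv2.inRange(H,np.array(a),np.array(b))
    if k=="red": m|=cv2.inRange(H,np.array((172,150,70)),np.array((180,255,255)))
    ce,st,_=blob(m,(240,185,370,222)); ct,s2,_=blob(m,(240,222,370,240))
    print(k,np.round(ce,1),st,"jar",np.round(ray(c,ce,.075),4),"tag",np.round(ray(c,ct,.012),4),s2)
m=cv2.inRange(H,np.array((0,0,0)),np.array((180,255,45)));ce,st,k=blob(m,(220,248,355,300))
k=cv2.morphologyEx(k,cv2.MORPH_CLOSE,np.ones((5,5)))
cn=max(cv2.findContours(k,0,1)[0],key=cv2.contourArea)
b=np.array([ray(c,p,.018) for p in cv2.boxPoints(cv2.minAreaRect(cn))])
print(st);print(b.round(4),"cen",b.mean(0).round(4),[np.linalg.norm(b[i]-b[i-1]).round(4) for i in range(4)])
s=ctrl.observe();print(Ro.from_rotvec(s["tool_rot"]).as_matrix().round(3))
E
python3 m.py
```

```text
red [260.5 208.8] [252 201  18  17 229] jar [0.6112 0.1261 0.075 ] tag [0.5665 0.1246 0.012 ] [256 228  17   7  93]
green [289.4 207.2] [282 199  16  17 210] jar [0.6151 0.06   0.075 ] tag [0.5708 0.0576 0.012 ] [284 227  16   6  87]
yellow [318.  205.2] [310 197  17  17 224] jar [ 0.62   -0.0052  0.075 ] tag [ 0.5756 -0.0079  0.012 ] [311 225  17   7 104]
blue [346.7 203.8] [339 196  16  16 200] jar [ 0.6236 -0.071   0.075 ] tag [ 0.58   -0.0731  0.012 ] [339 224  15   5  70]
[ 230  256  113   35 3189]
[[ 0.4911  0.2046  0.018 ]
 [ 0.5084 -0.0611  0.018 ]
 [ 0.4404 -0.0651  0.018 ]
 [ 0.4235  0.199   0.018 ]] cen [0.4658 0.0693 0.018 ] [np.float64(0.0678), np.float64(0.2662), np.float64(0.068), np.float64(0.2646)]
[[-0.001  0.38  -0.925]
 [ 0.002 -0.925 -0.38 ]
 [-1.    -0.002 -0.   ]]
```

```bash
python3 -c "
from h import *
print(to([.6112,.126,.16],.065))"
```

```text
(array([ 0.0713, -0.5586, -0.6132]), [array([-71.4,  -0.1,   0.1]), array([1.086e+02, 1.000e-01, 1.000e-01])])
```

```bash
python3 -m jog '[0.002,-0.016,-0.018,-2,0,0, 0.005,-0.047,-0.051,-6,0,0, 0.01,-0.084,-0.092,-11,0,0, 0.015,-0.121,-0.133,-16,0,0, 0.02,-0.158,-0.173,-20,0,0, 0.025,-0.195,-0.214,-25,0,0, 0.03,-0.232,-0.255,-30,0,0, 0.035,-0.270,-0.296,-35,0,0, 0.04,-0.307,-0.337,-40,0,0, 0.045,-0.344,-0.378,-44,0,0, 0.05,-0.381,-0.418,-49,0,0, 0.05,-0.4,-0.44,-52,0,0]' 1 40; python3 -c "
from h import *
print(to([.6112,.126,.16],.065))"
```

```text
clock: 1.65
ee_pos: [0.5116, -0.0846, 0.1806]
tool_rot: [1.404, 1.071, -1.405]
wrist_force: [0.4, -0.1, 0.3]
opening: 0.0855
(array([ 0.0206,  0.04  , -0.2295]), [array([-19.1,  -0. ,   0.1]), array([1.609e+02, 1.000e-01, 0.000e+00])])
```

```bash
python3 -m jog '[0.003,0.005,-0.03,-3,0,0, 0.007,0.013,-0.075,-7,0,0, 0.011,0.022,-0.125,-11,0,0, 0.015,0.03,-0.175,-15,0,0, 0.019,0.037,-0.21,-18,0,0, 0.0206,0.04,-0.2295,-19.1,0,0, 0.0206,0.04,-0.2295,-19.1,0,0, 0.0206,0.04,-0.2295,-19.1,0,0]'; python3 -c "
from h import *
print(to([.6112,.126,.030],.065))
for n in('top','side'):
    c=cams.read_camera(n);p=c['pixels'][100:340,150:470,::-1];cv2.imwrite(f'pics/a_{n}.png',cv2.resize(p,None,fx=2,fy=2))
a,b=[cv2.imread(f'pics/a_{n}.png') for n in('top','side')]
cv2.imwrite('pics/a.png',cv2.resize(np.vstack([a,b]),(400,600)))"
```

```text
clock: 2.65
ee_pos: [0.6114, 0.1219, 0.1606]
tool_rot: [1.165, 1.237, -1.167]
wrist_force: [0.4, 0.6, -0.6]
opening: 0.0857
(array([ 1.306e-01,  1.000e-04, -4.200e-03]), [array([-0.3,  0. ,  0. ]), array([ 1.797e+02,  1.000e-01, -1.000e-01])])
```

View pics/a.png

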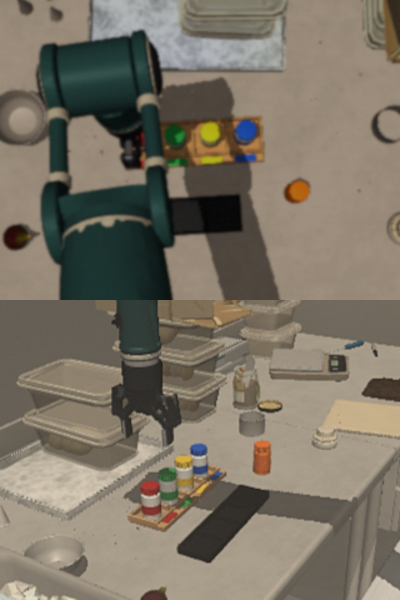

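The gripper hovers over the red jar at about (140,400) in the lower half, jaws across the row, with the bystanders clear. Descend and grasp.

```bash
python3 -m jog '[0.01,0,-0.004,0,0,0, 0.04,0,-0.004,0,0,0, 0.075,0,-0.004,0,0,0, 0.105,0,-0.004,0,0,0, 0.124,0,-0.004,0,0,0, 0.131,0,-0.004,0,0,0, 0.131,0,-0.004,0,0,0,0.131,0,-0.004,0,0,0]'; python3 -m jog '[0,0,0,0,0,0,0,0,0,0,0,0,0,0,0,0,0,0,0,0,0,0,0,0,0,0,0,0,0,0,0,0,0,0,0,0,0,0,0,0,0,0,0,0,0,0,0,0]' -1 40
```

```text
clock: 3.75
ee_pos: [0.613, 0.1272, 0.0311]
tool_rot: [1.166, 1.235, -1.163]
wrist_force: [-0.3, -0.2, 0.3]
opening: 0.0856
clock: 4.75
ee_pos: [0.6123, 0.1271, 0.0305]
tool_rot: [1.166, 1.236, -1.164]
wrist_force: [-0.4, 0.5, 5.0]
opening: 0.0388
```

```bash
python3 -m jog '[-0.01,0,0,0,0,0, -0.04,0,0,0,0,0, -0.075,0,0,0,0,0, -0.1,-0.005,0.005,0,0,0, -0.105,-0.025,0.025,0,0,0, -0.105,-0.055,0.055,0,0,0, -0.105,-0.087,0.087,0,0,0, -0.105,-0.117,0.116,0,0,0, -0.105,-0.140,0.138,0,0,0, -0.105,-0.15,0.1475,0,0,0,-0.105,-0.15,0.1475,0,0,0,-0.105,-0.15,0.1475,0,0,0]'; python3 -c "
from h import *
print(to([.4722,-.0295,.032],.065))
c=cams.read_camera('side');cv2.imwrite('pics/b.png',cv2.resize(c['pixels'][130:370,200:520,::-1],None,fx=2,fy=2))"
```

```text
clock: 6.25
ee_pos: [0.4717, -0.0287, 0.135]
tool_rot: [1.165, 1.237, -1.164]
wrist_force: [-0.4, 0.1, -0.7]
opening: 0.0389
(array([0.103 , 0.0003, 0.0008]), [array([-0.3, -0. , -0.1]), array([ 1.797e+02, -1.000e-01,  0.000e+00])])
```

View pics/b.png

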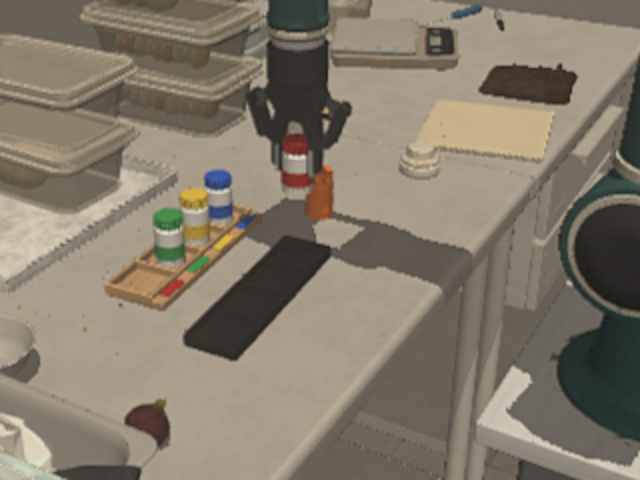

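Red jar is held upright at (296,165). Lower into pocket, release, rise.

```bash
python3 -m jog '[0.01,0,0.001,0,0,0, 0.035,0,0.001,0,0,0, 0.065,0,0.001,0,0,0, 0.088,0,0.001,0,0,0, 0.098,0,0.001,0,0,0, 0.103,0,0.001,0,0,0, 0.103,0,0.001,0,0,0,0.103,0,0.001,0,0,0]'; python3 -m jog '[0,0,0,0,0,0,0,0,0,0,0,0,0,0,0,0,0,0,0,0,0,0,0,0,0,0,0,0,0,0]' 1; python3 -m jog '[-0.01,0,0,0,0,0,-0.04,0,0,0,0,0,-0.08,0,0,0,0,0,-0.105,0,0,0,0,0,-0.11,0,0,0,0,0,-0.11,0,0,0,0,0]';python3 -c "
from h import *
print(to([.6151,.06,.135],.065))
c=cams.read_camera('side');cv2.imwrite('pics/c.png',cv2.resize(c['pixels'][130:370,200:520,::-1],None,fx=2,fy=2))"
```

```text
clock: 7.3
ee_pos: [0.4718, -0.0303, 0.0325]
tool_rot: [1.165, 1.236, -1.164]
wrist_force: [0.4, -1.1, -1.9]
opening: 0.0387
clock: 7.92
ee_pos: [0.4709, -0.0302, 0.0317]
tool_rot: [1.165, 1.237, -1.165]
wrist_force: [-0.5, -0.7, -0.7]
opening: 0.0855
clock: 8.68
ee_pos: [0.4707, -0.0302, 0.1416]
tool_rot: [1.165, 1.237, -1.165]
wrist_force: [-0.4, 0.5, 0.2]
opening: 0.0854
(array([ 0.0066,  0.1495, -0.0814]), [array([-0.3,  0. , -0. ]), array([179.7,  -0. ,  -0. ])])
```

View pics/c.png

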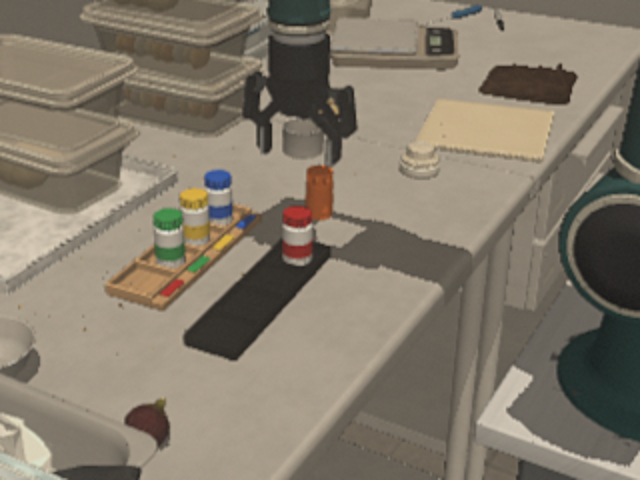

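Red stands upright in the right end pocket at (297,236). Green next.

```bash
python3 -m jog '[0,0.015,-0.008,0,0,0, 0,0.045,-0.025,0,0,0, 0.001,0.085,-0.047,0,0,0, 0.002,0.12,-0.066,0,0,0, 0.004,0.142,-0.078,0,0,0, 0.006,0.1495,-0.0815,0,0,0, 0.0065,0.1495,-0.0815,0,0,0, 0.0065,0.1495,-0.0815,0,0,0]'; python3 -c "
from h import *
print(to([.6151,.06,.0305],.065))"
```

```text
clock: 9.72
ee_pos: [0.6142, 0.0597, 0.1345]
tool_rot: [1.164, 1.238, -1.166]
wrist_force: [-0.1, -0.9, 0.2]
opening: 0.0854
(array([ 0.104 ,  0.001 , -0.0003]), [array([-0.3,  0. ,  0.1]), array([ 1.797e+02,  1.000e-01, -0.000e+00])])
```

```bash
python3 -m jog '[0.01,0.001,0,0,0,0, 0.035,0.001,0,0,0,0, 0.065,0.001,0,0,0,0, 0.09,0.001,0,0,0,0, 0.101,0.001,0,0,0,0, 0.104,0.001,0,0,0,0, 0.104,0.001,0,0,0,0]'; python3 -m jog '[0,0,0,0,0,0,0,0,0,0,0,0,0,0,0,0,0,0,0,0,0,0,0,0,0,0,0,0,0,0,0,0,0,0,0,0]' -1 40;python3 -m jog '[-0.01,0,0,0,0,0, -0.04,0,0,0,0,0, -0.075,0,0,0,0,0, -0.1,-0.005,0,0,0,0, -0.105,-0.025,0.002,0,0,0, -0.105,-0.055,0.005,0,0,0, -0.105,-0.09,0.009,0,0,0, -0.105,-0.12,0.012,0,0,0, -0.105,-0.140,0.0135,0,0,0, -0.105,-0.148,0.014,0,0,0,-0.105,-0.148,0.014,0,0,0,-0.105,-0.148,0.014,0,0,0]'; python3 -c "
from h import *
print(to([.4679,.0364,.032],.065))"
```

```text
clock: 10.6
ee_pos: [0.6169, 0.0601, 0.032]
tool_rot: [1.166, 1.236, -1.164]
wrist_force: [-0.3, 0.4, 0.3]
opening: 0.0856
clock: 11.35
ee_pos: [0.6169, 0.0602, 0.0321]
tool_rot: [1.166, 1.236, -1.164]
wrist_force: [-1.5, 0.4, 5.7]
opening: 0.0388
clock: 12.85
ee_pos: [0.4703, 0.0374, 0.1365]
tool_rot: [1.165, 1.236, -1.164]
wrist_force: [0.1, -0.4, 0.1]
opening: 0.0387
(array([ 0.1045, -0.0026,  0.0009]), [array([-0.3, -0. , -0.1]), array([ 1.797e+02, -1.000e-01,  0.000e+00])])
```

```bash
python3 -m jog '[0.01,-0.002,0.001,0,0,0, 0.035,-0.002,0.001,0,0,0, 0.065,-0.002,0.001,0,0,0, 0.088,-0.002,0.001,0,0,0, 0.098,-0.002,0.001,0,0,0, 0.1035,-0.002,0.001,0,0,0, 0.1035,-0.002,0.001,0,0,0,0.1035,-0.002,0.001,0,0,0]'; python3 -m jog '[0,0,0,0,0,0,0,0,0,0,0,0,0,0,0,0,0,0,0,0,0,0,0,0,0,0,0,0,0,0]' 1; python3 -m jog '[-0.01,0,0,0,0,0,-0.04,0,0,0,0,0,-0.08,0,0,0,0,0,-0.105,0.004,0.001,0,0,0,-0.105,0.025,0.009,0,0,0,-0.105,0.06,0.021,0,0,0,-0.105,0.1,0.034,0,0,0,-0.105,0.13,0.045,0,0,0,-0.105,0.145,0.05,0,0,0,-0.105,0.149,0.0515,0,0,0,-0.105,0.149,0.0515,0,0,0,-0.105,0.149,0.0515,0,0,0]';python3 -c "
from h import *
print(to([.62,-.0052,.031],.065))
c=cams.read_camera('side');cv2.imwrite('pics/d.png',cv2.resize(c['pixels'][130:370,200:520,::-1],None,fx=2,fy=2))"
```

```text
clock: 13.85
ee_pos: [0.4683, 0.0362, 0.0334]
tool_rot: [1.166, 1.236, -1.164]
wrist_force: [0.3, 0.4, -1.0]
opening: 0.0386
clock: 14.48
ee_pos: [0.4674, 0.0362, 0.0327]
tool_rot: [1.165, 1.237, -1.165]
wrist_force: [-0.1, 0.3, -1.0]
opening: 0.0851
clock: 15.98
ee_pos: [0.6181, -0.0059, 0.1376]
tool_rot: [1.164, 1.238, -1.165]
wrist_force: [-0.5, -0.1, 0.4]
opening: 0.0851
(array([ 0.1066,  0.002 , -0.0006]), [array([-0.3, -0. ,  0.1]), array([1.797e+02, 1.000e-01, 0.000e+00])])
```

View pics/d.png

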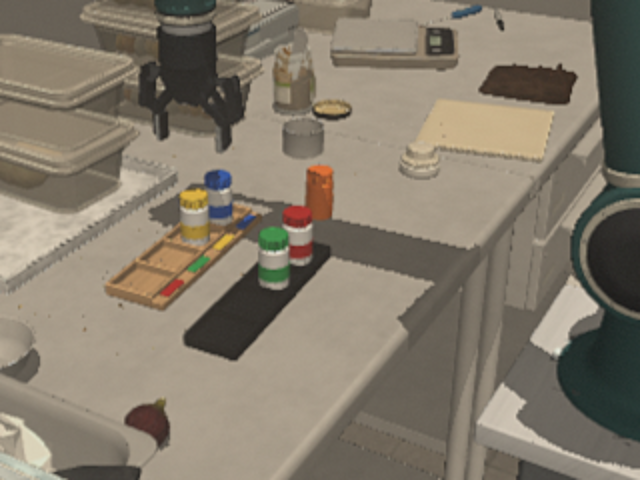

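Green is upright next to red at (273,258). Yellow next.

```bash
python3 -m jog '[0.01,0.001,0,0,0,0, 0.035,0.001,0,0,0,0, 0.065,0.001,0,0,0,0, 0.09,0.001,0,0,0,0, 0.102,0.001,0,0,0,0, 0.106,0.001,0,0,0,0, 0.106,0.001,0,0,0,0]'; python3 -m jog '[0,0,0,0,0,0,0,0,0,0,0,0,0,0,0,0,0,0,0,0,0,0,0,0,0,0,0,0,0,0,0,0,0,0,0,0]' -1 40;python3 -m jog '[-0.01,0,0,0,0,0, -0.04,0,0,0,0,0, -0.075,0,0,0,0,0, -0.1,-0.005,-0.004,0,0,0, -0.105,-0.025,-0.02,0,0,0, -0.105,-0.055,-0.044,0,0,0, -0.105,-0.09,-0.071,0,0,0, -0.105,-0.12,-0.095,0,0,0, -0.105,-0.140,-0.11,0,0,0, -0.105,-0.149,-0.1175,0,0,0,-0.105,-0.149,-0.1175,0,0,0,-0.105,-0.149,-0.1175,0,0,0]'; python3 -c "
from h import *
print(to([.4637,.1022,.032],.065))"
```

```text
clock: 16.9
ee_pos: [0.6207, -0.0062, 0.0322]
tool_rot: [1.165, 1.236, -1.164]
wrist_force: [-0.4, -0.1, -0.1]
opening: 0.0852
clock: 17.65
ee_pos: [0.621, -0.0063, 0.0327]
tool_rot: [1.166, 1.236, -1.164]
wrist_force: [-1.0, -0.9, 6.0]
opening: 0.0387
clock: 19.15
ee_pos: [0.4656, 0.1018, 0.137]
tool_rot: [1.166, 1.236, -1.164]
wrist_force: [0.8, 0.4, -1.5]
opening: 0.0386
(array([ 0.105 , -0.002 , -0.0005]), [array([-0.3,  0. , -0.1]), array([ 1.797e+02, -1.000e-01, -0.000e+00])])
```

```bash
python3 -m jog '[0.01,-0.002,0,0,0,0, 0.035,-0.002,0,0,0,0, 0.065,-0.002,0,0,0,0, 0.088,-0.002,0,0,0,0, 0.098,-0.002,0,0,0,0, 0.1035,-0.002,0,0,0,0, 0.1035,-0.002,0,0,0,0,0.1035,-0.002,0,0,0,0]'; python3 -m jog '[0,0,0,0,0,0,0,0,0,0,0,0,0,0,0,0,0,0,0,0,0,0,0,0,0,0,0,0,0,0]' 1; python3 -m jog '[-0.01,0,0,0,0,0,-0.04,0,0,0,0,0,-0.08,0,0,0,0,0,-0.105,0.004,0.005,0,0,0,-0.105,0.025,0.03,0,0,0,-0.105,0.055,0.068,0,0,0,-0.105,0.09,0.111,0,0,0,-0.105,0.12,0.148,0,0,0,-0.105,0.14,0.173,0,0,0,-0.105,0.1485,0.183,0,0,0,-0.105,0.1485,0.183,0,0,0,-0.105,0.1485,0.183,0,0,0]';python3 -c "
from h import *
print(to([.6236,-.071,.031],.065))"
```

```text
clock: 20.15
ee_pos: [0.4634, 0.1021, 0.0339]
tool_rot: [1.166, 1.236, -1.164]
wrist_force: [0.0, 0.4, -0.8]
opening: 0.0388
clock: 20.78
ee_pos: [0.4624, 0.102, 0.0332]
tool_rot: [1.165, 1.237, -1.165]
wrist_force: [0.1, 0.3, -0.2]
opening: 0.0853
clock: 22.28
ee_pos: [0.6207, -0.0707, 0.1381]
tool_rot: [1.164, 1.238, -1.165]
wrist_force: [-0.4, 1.1, -0.2]
opening: 0.0855
(array([0.1071, 0.003 , 0.0005]), [array([-0.3, -0. ,  0.1]), array([1.797e+02, 1.000e-01, 1.000e-01])])
```

```bash
python3 -m jog '[0.01,0.002,0,0,0,0, 0.035,0.002,0,0,0,0, 0.065,0.002,0,0,0,0, 0.09,0.002,0,0,0,0, 0.102,0.002,0,0,0,0, 0.106,0.002,0,0,0,0, 0.106,0.002,0,0,0,0]'; python3 -m jog '[0,0,0,0,0,0,0,0,0,0,0,0,0,0,0,0,0,0,0,0,0,0,0,0,0,0,0,0,0,0,0,0,0,0,0,0]' -1 40;python3 -m jog '[-0.01,0,0,0,0,0, -0.04,0,0,0,0,0, -0.08,0,0,0,0,0, -0.115,-0.004,-0.006,0,0,0, -0.125,-0.017,-0.029,0,0,0, -0.125,-0.036,-0.06,0,0,0, -0.125,-0.057,-0.095,0,0,0, -0.125,-0.078,-0.13,0,0,0, -0.125,-0.099,-0.165,0,0,0, -0.125,-0.119,-0.2,0,0,0, -0.125,-0.136,-0.23,0,0,0, -0.125,-0.1485,-0.249,0,0,0]';python3 -m jog '[0,0,0,0,0,0,0,0,0,0,0,0]'; python3 -c "
from h import *
print(to([.4594,.1681,.032],.065))"
```

```text
clock: 23.15
ee_pos: [0.6241, -0.0715, 0.0327]
tool_rot: [1.165, 1.236, -1.164]
wrist_force: [-0.5, 0.3, 0.7]
opening: 0.0853
clock: 23.9
ee_pos: [0.6245, -0.0718, 0.0332]
tool_rot: [1.165, 1.236, -1.164]
wrist_force: [-0.6, 0.3, 5.8]
opening: 0.0385
clock: 25.4
ee_pos: [0.4589, 0.169, 0.1569]
tool_rot: [1.164, 1.238, -1.165]
wrist_force: [0.5, 0.1, -1.1]
opening: 0.0389
clock: 25.65
ee_pos: [0.4606, 0.1677, 0.1571]
tool_rot: [1.164, 1.237, -1.165]
wrist_force: [-0.1, 0.3, -1.6]
opening: 0.0384
(array([ 0.1251, -0.0012, -0.0006]), [array([-0.3,  0. , -0. ]), array([179.7,  -0. ,  -0. ])])
```

```bash
python3 -m jog '[0.01,-0.001,0,0,0,0, 0.035,-0.001,0,0,0,0, 0.07,-0.001,0,0,0,0, 0.1,-0.001,0,0,0,0, 0.115,-0.001,0,0,0,0, 0.123,-0.001,0,0,0,0, 0.123,-0.001,0,0,0,0,0.123,-0.001,0,0,0,0]'; python3 -m jog '[0,0,0,0,0,0,0,0,0,0,0,0,0,0,0,0,0,0,0,0,0,0,0,0,0,0,0,0,0,0]' 1; python3 -m jog '[-0.01,0,0,0,0,0,-0.04,0,0,0,0,0,-0.08,0,0,0,0,0,-0.125,0,0,0,0,0,-0.17,0,0.01,0,0,0,-0.19,0,0.04,0,0,0,-0.19,0,0.09,0,0,0,-0.19,0,0.14,0,0,0,-0.19,0,0.19,0,0,0,-0.19,0,0.24,0,0,0,-0.19,0,0.29,0,0,0,-0.19,0,0.34,0,0,0]';python3 -m jog '[0,0,0.03,0,0,0,0,0,0.08,0,0,0,0,0,0.12,0,0,0,0,0,0.14,0,0,0,0,0,0.14,0,0,0,0,0,0.14,0,0,0]'
python3 - <<'E'
from h import *
c=cams.read_camera('top');H=hsv(c);cv2.imwrite('pics/e_top.png',c['pixels'][:,:,::-1])
Y={};cen=np.array([.4658,.0693]);Ry=np.array([[np.cos(.065),-np.sin(.065)],[np.sin(.065),np.cos(.065)]])
for k,(a,b) in RNG.items():
    m=cv2.inRange(H,np.array(a),np.array(b))
    if k=="red": m|=cv2.inRange(H,np.array((172,150,70)),np.array((180,255,255)))
    ce,st,_=blob(m,(220,245,365,305));p=ray(c,ce,.075)
    print(k,st,p.round(4),"in black",(Ry.T@(p[:2]-cen)).round(4))
s=cams.read_camera('side');cv2.imwrite('pics/e_side.png',s['pixels'][:,:,::-1]);print(ctrl.observe()['wrist_force'])
E
```

```text
clock: 26.65
ee_pos: [0.4605, 0.1682, 0.0351]
tool_rot: [1.166, 1.236, -1.163]
wrist_force: [0.5, -0.5, -1.5]
opening: 0.0387
clock: 27.28
ee_pos: [0.4595, 0.168, 0.0342]
tool_rot: [1.165, 1.237, -1.165]
wrist_force: [0.4, 1.0, 0.6]
opening: 0.0854
clock: 28.78
ee_pos: [0.4798, -0.1731, 0.2251]
tool_rot: [1.165, 1.236, -1.164]
wrist_force: [0.7, -0.1, 0.6]
opening: 0.0853
clock: 29.52
ee_pos: [0.4882, -0.3099, 0.2241]
tool_rot: [1.165, 1.238, -1.164]
wrist_force: [0.2, -0.0, -1.0]
opening: 0.0854
red [321 262  17  18 242] [ 0.4718 -0.0305  0.075 ] in black [-0.0005 -0.1   ]
green [291 263  18  19 252] [0.468  0.0366 0.075 ] in black [ 0.     -0.0328]
yellow [262 266  17  17 231] [0.4628 0.1032 0.075 ] in black [-0.0008  0.034 ]
blue [232 267  18  17 243] [0.4604 0.1694 0.075 ] in black [0.0011 0.1003]
[ 0.0095853  -0.28551365 -0.07981471]
```

View pics/e_top.png

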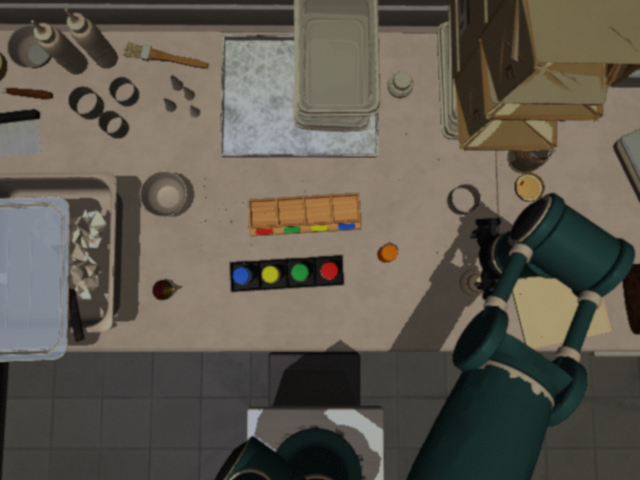

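View pics/e_side.png

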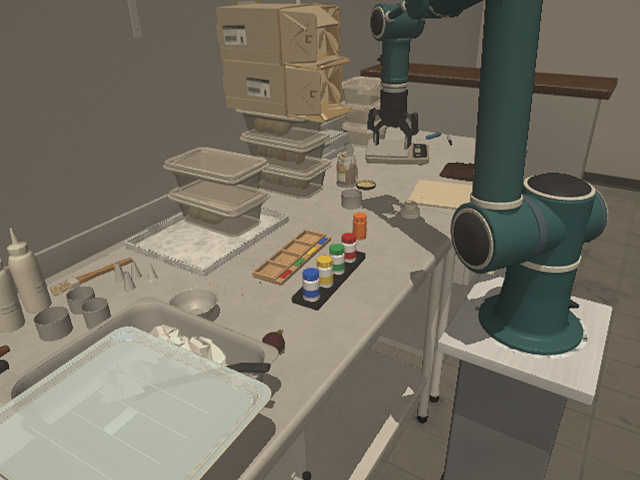

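The final views show blue (241,275), yellow (270,273), green (300,271) and red (329,270) upright in the black rack. The wooden rack is empty, and the bystanders and orange jar sit at the same pixels as at the start. The arm is clear, so I am handing in.

```bash
python3 -c "
from workcell import ctrl
print(ctrl.sign_off())"
```

```text
the job is handed in; nothing more can be done
None
```

All four jars are in the black rack in reverse order: from the left, blue, yellow, green, red. The job is handed in at about 30 s of the 102 s allowed; no verdict was reported.

- **Jar positions:** in the final top view, each cap is within about 1.5 mm of its pocket centre, both along and across the row. This assumes the caps stand at their proper height, which I did not measure separately.
- **Upright and released:** both final views show every jar standing upright. The gripper is open and well clear, and the wrist force reads about zero.
- **Bystanders:** the bowl, fig, ring mould and orange look-alike appear where they started. The arm partly hides the timer in the last top view, but the side view shows it in place.

No check failed or disagreed.

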